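# Fold down the tally flags round a sample tray

### The job

The samples on the round tray have all been measured, so reset its tally flags: run a fingertip lightly along the curved row of five white hinged flags, from the right-hand end (as the robot sees it) round to the left-hand end, so that each flag in turn is folded down flat. Do not shift or lift the tray, do not press hard on it, and leave the vials and the flask standing where they are.

Things in the scene. Friction and masses are not known exactly. Their poses are not given: they have to be found in the camera images.
- tray: round wooden tray, 274 mm across, 16 mm thick, about 0.85 kg, loose on the bench. Origin: centre of its underside; z up; x points away from the robot (within 0.5 rad), to flag 3. The five flags stand near its far rim on a circle of 115 mm radius about the centre. Inside, on a 62 mm circle, are low rubber collars, some with a vial; opposite the row, 60 mm from the centre, a steel knob 14 mm high
- pin1 (a point): hinge pin of white flag 1, at its middle, 4 mm above the tray's top face, 115 mm from the tray's centre at -0.84 rad counter-clockwise (seen from above) from the tray's x axis; this frame is the tray's. Steel lugs 7 mm high hold the pin
- flag1 (a joint): fold angle of flag 1 (1 = right-hand end of the row, 5 = left-hand end): 0 upright, 1.5 rad folded flat; starts at 0 to 0.3. All flags: plate 3 mm thick with round head 20 mm wide, top 35 mm above the pin; folds only along the circle, from flag 1 towards flag 5; under 1 N folds it, and it stays as left. A closed fingertip following the circle 9 to 15 mm above the tray's face folds each and passes over it
- pin2 (a point): hinge pin of white flag 2, at its middle, 4 mm above the tray's top face, 115 mm from the tray's centre at -0.42 rad counter-clockwise (seen from above) from the tray's x axis; this frame is the tray's. Steel lugs 7 mm high hold the pin
- flag2 (a joint): fold angle of flag 2 (1 = right-hand end of the row, 5 = left-hand end): 0 upright, 1.5 rad folded flat; starts at 0 to 0.3
- pin3 (a point): hinge pin of white flag 3, at its middle, 4 mm above the tray's top face, 115 mm from the tray's centre at +0.00 rad counter-clockwise (seen from above) from the tray's x axis; this frame is the tray's. Steel lugs 7 mm high hold the pin
- flag3 (a joint): fold angle of flag 3 (1 = right-hand end of the row, 5 = left-hand end): 0 upright, 1.5 rad folded flat; starts at 0 to 0.3
- pin4 (a point): hinge pin of white flag 4, at its middle, 4 mm above the tray's top face, 115 mm from the tray's centre at +0.42 rad counter-clockwise (seen from above) from the tray's x axis; this frame is the tray's. Steel lugs 7 mm high hold the pin
- flag4 (a joint): fold angle of flag 4 (1 = right-hand end of the row, 5 = left-hand end): 0 upright, 1.5 rad folded flat; starts at 0 to 0.3
- pin5 (a point): hinge pin of white flag 5, at its middle, 4 mm above the tray's top face, 115 mm from the tray's centre at +0.84 rad counter-clockwise (seen from above) from the tray's x axis; this frame is the tray's. Steel lugs 7 mm high hold the pin
- flag5 (a joint): fold angle of flag 5 (1 = right-hand end of the row, 5 = left-hand end): 0 upright, 1.5 rad folded flat; starts at 0 to 0.3
- vial_a_mid (a point): loose amber glass sample vial with black cap, 21 mm across and 44 mm tall, standing in a rubber collar on the tray 62 mm from the tray's centre (its top 60 mm above the bench); this point is its centre, half-way up. Leave it alone
- vial_b_mid (a point): loose amber glass sample vial with black cap, 21 mm across and 44 mm tall, standing in a rubber collar on the tray 62 mm from the tray's centre (its top 60 mm above the bench); this point is its centre, half-way up. Leave it alone
- vial_c_mid (a point): loose amber glass sample vial with black cap, 21 mm across and 44 mm tall, standing in a rubber collar on the tray 62 mm from the tray's centre (its top 60 mm above the bench); this point is its centre, half-way up. Leave it alone
- flask_mid (a point): loose stoppered conical glass flask, 84 mm across the foot, 114 mm tall, on the bench to the left of the tray; this point is its centre, half-way up. Leave it alone
Not all that is in view belongs to the job. What is shaped like the part that bears vial_c_mid but yellow is not meant.

How it is judged:
By the outcome, as a careful person would: the job done as asked, in the order asked, and still so for the second after the job is handed in, with the robot touching nothing.
It also fails if it takes over 40 s, if anything falls off the work surface, if the arm or the gripper's body presses on something with over 40 N, if the wrist force passes 120 N, or if a joint passes its speed limit or range.

### The arm

A 6-joint arm with a two-finger parallel gripper is mounted at the origin on the work surface. World frame = base frame: x ahead of the robot, y to its left, z up, the work surface at z = 0. Lengths are in m, angles in rad, forces in N, time in s.
With the tool pointing down it reaches from about 0.275 to 0.75 m from the base axis. Payload 10.2 kg.
Tool frame: the origin (TCP) lies between the finger pads; the fingertips stand 17 mm ahead of it and the grasp point (between the pads) lies 2 mm behind it (ctrl.tip_extent is the distance from the TCP to the fingertips, in m); z points along the fingers, y is the line along which they close (so a half turn about z gives the same grasp; the last joint's range is limited). The gripper opens to 85 mm and grips with 20 to 120 N. Pads are 22 mm wide; open, the fingers measure 114 mm over their backs; the gripper's body (76 mm by 85 mm) begins 54 mm behind the grasp point. The pads swing forward as they close: fully open they stand 13 mm farther back than shut.
Start: joints at [1.046, 0.313, 1.498, -0, 1.331, -0.223], TCP at [0.156, 0.501, 0.248] pointing down, gripper open.
Joint ranges: [-2.94, 2.94], [-0.97, 2.17], [0.19, 2.56], [-1.23, 4.37], [0.02, 3.11], [-2.88, 2.88]. Speed limits (rad/s): [2.39, 2.39, 3.01, 3.14, 3.14, 3.14].

### API

Orientations are given as a 3x3 rotation matrix whose columns are the frame's x, y, z axes.
In Python, from plant import ctrl gives the robot as it stands.
- The arm moves only by the tool move_arm, never from a script. Its argument "steps" is a list that holds one entry, the list of rows, each a list of 7 numbers: the shift along the tool's x, y, z in cm, then the turn, a rotation vector about the tool's x, y, z in degrees, then the finger opening in cm, from 0 to 8.54. In form: [[[dx, dy, dz, ax, ay, az, fingers], ...]]. A call has 1 to 20 rows; each row is the pose to reach, as a shift and turn from the pose commanded when the call began, along the tool's axes at that moment; what a row does not reach only later rows make up. A row lasts 1/8 s, in which the tool goes at most 62.5 mm and 10.7 degrees, less where a joint would pass 70% of its speed; a pose out of reach is approached as far as the arm can. A call with a gripper value outside its range is refused whole. The fingers move at their own pace and stop on an object; "newtons" is the grip in N (left out, the last holds). Time passes only in rows, so rows that repeat a pose let the fingers close. It gives the time, the measured TCP pose, the force, the opening and the grip force at its end, in the units of the state.
- ctrl.read_state(): the state, without advancing time (a new reading comes with each control period).
- ctrl.grab_frame(name): name is "side" or "top" or "wrist"; returns (picture, depth): 400x640x3 uint8, red, green, blue; 400x640 float32, m along the optical axis (not along the pixel's ray), 0 where there is no reading.
- ctrl.camera_params(name): a dict with "vfov" (degrees; the focal length in pixels is half the picture's height over the tangent of half this angle, whatever the lens; pixels are square), "cx", "cy" (the principal point, pixels), "distortion" ([k1, k2, p1, p2, k3] as OpenCV has them; the pictures are not rectified), "rvec" (rotation vector, rad) and "tvec" (3), from world to camera coordinates, as OpenCV has them; the wrist camera has in their place "T_tool_cam" (4x4, takes a point from camera to tool coordinates, whose origin is the TCP and whose axes are the flange's). Camera axes: x right, y down, z forward; pixel columns grow to the right and rows downward; lengths in m; the calibration is good to about 2 mm. A picture is of the moment at which its call begins: read the wrist's pose just before it. camera_params takes no time and is no camera call.
- ctrl.close_job(): hands the job in; it is judged then, once.
The state is a dict: "clock": time; "q": joint angles; "joint_velocities": joint speeds; "tau": joint torques, N m; "tool_pos": TCP position; "tool_rot": TCP orientation; "wrist_force": force on the tool from outside, world axes, zero at the start; "ft_torque": the same for the moment, N m; "width": opening from 0.0 (shut) to 1.0 (fully open); "grip_force": force on a finger pad.
Only numpy, scipy, OpenCV 4.12 (cv2) and the standard library are available. Lean on these libraries where they do the work, as an engineer would, in place of code of your own. Each camera call takes 0.05 s, during which the arm holds its last target. There are 200 camera calls.

## Working session

There is one attempt and no reset: what is moved stays moved. The work goes in short steps, Python scripts to look and compute and a tool call to move; the robot and the scene stay as the last step left them, time stands still between calls to the robot, and variables do not carry over. Pictures are saved under pics/ and viewed, at most 10 in all, crops included, and the job is handed in when it is done.

Besides the shell and the picture viewer there is one more tool, called after "Emit:" by a JSON object that holds its "method" and its "body", one argument or row to a line. move_arm: Moves the arm, as the interface text tells. Its arguments: {"type":"object","properties":{"steps":{"type":"array"},"newtons":{"type":"number"}},"required":["steps"]}

```bash
ls; mkdir -p pics; cat > h.py <<'E'
import numpy as np, cv2
from plant import ctrl
def cam(name):
    p=ctrl.camera_params(name); f=200/np.tan(np.radians(p["vfov"])/2)
    K=np.array([[f,0,p["cx"]],[0,f,p["cy"]],[0,0,1]]); D=np.array(p["distortion"],float)
    if "rvec" in p:
        R=cv2.Rodrigues(np.array(p["rvec"],float))[0]; t=np.array(p["tvec"],float).ravel()
    else:
        s=ctrl.read_state(); T=np.eye(4); T[:3,:3]=s["tool_rot"]; T[:3,3]=s["tool_pos"]
        M=np.linalg.inv(T@np.array(p["T_tool_cam"])); R,t=M[:3,:3],M[:3,3]
    return K,D,R,t
def ray(c,px,z):
    K,D,R,t=c; u=cv2.undistortPoints(np.array(px,float).reshape(-1,1,2),K,D)[:,0]
    d=np.c_[u,np.ones(len(u))]@R; o=-R.T@t
    return o+d*((z-o[2])/d[:,2])[:,None]
def proj(c,P):
    K,D,R,t=c; return cv2.projectPoints(np.array(P,float).reshape(-1,3),cv2.Rodrigues(R)[0],t,K,D)[0][:,0]
E
python3 - <<'E'
from h import *
for n in("top","side"):
    im,d=ctrl.grab_frame(n); cv2.imwrite(f"pics/{n}.png",im[...,::-1]); np.save(n,d)
    K,D,R,t=cam(n); print(n,K[0,0],-R.T@t,R[2],D)
print(ctrl.read_state())
E
```

```text
pics
top 438.9370368756442 [0.36185696 0.11663501 1.12320221] [ 0.2124394   0.02728514 -0.97679323] [-0.12281004  0.          0.          0.          0.        ]
side 383.6480767234075 [ 0.38571844 -0.46215767  0.52395128] [ 0.25746484  0.77813348 -0.572905  ] [0.03207201 0.         0.         0.         0.        ]
{'clock': 0.1, 'q': array([ 1.04563552e+00,  3.13392811e-01,  1.49834372e+00, -1.76941920e-05,
        1.33099518e+00, -2.23398516e-01]), 'joint_velocities': array([ 3.18790445e-04, -3.55126724e-06, -2.00833032e-03, -9.78266334e-04,
       -1.49450879e-04, -1.53963200e-03]), 'tau': array([ 3.54827025e-03, -4.12893319e+01, -2.60142678e+01, -1.65428537e-04,
        2.99857238e-03,  1.37241659e-05]), 'tool_pos': array([0.15594169, 0.50109172, 0.24779947]), 'tool_rot': array([[-9.54815401e-01,  2.97198993e-01, -5.56197299e-04],
       [ 2.97199420e-01,  9.54814912e-01, -9.94179214e-04],
       [ 2.35596414e-04, -1.11455914e-03, -9.99999351e-01]]), 'wrist_force': array([-0.44616203,  0.34241889,  0.122119  ]), 'ft_torque': array([ 0.00067151, -0.00698789, -0.02858492]), 'grip_force': 0.0, 'width': 0.9998611155442814}
```

View pics/top.png

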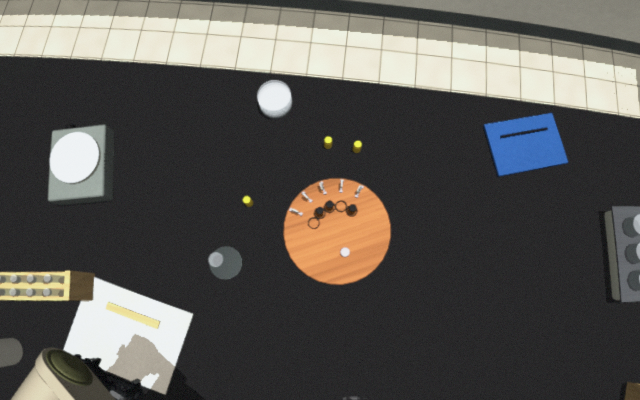

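View pics/side.png

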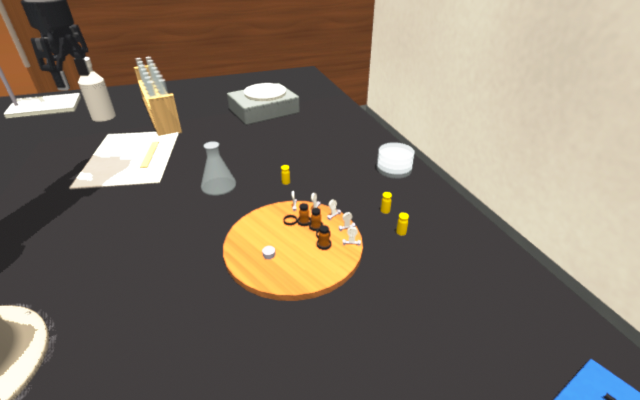

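Top view: the tray is at about (337,231) with the knob at (345,252). The flags run from 1 at (359,190) through (341,184), (322,187) and (306,197) to 5 at (296,211). Three amber vials with black caps stand in the collars, at about (319,213), (329,206) and (351,210). The yellow vials at (328,142), (357,146) and (247,201) are off the tray and not meant. The flask is at (225,262).

```bash
cat > m.py <<'E'
from h import *
def tray(n,im,roi=None):
    c=cam(n); hsv=cv2.cvtColor(im,cv2.COLOR_RGB2HSV)
    m=cv2.inRange(hsv,(5,110,90),(22,255,255))
    if roi is not None: z=np.zeros_like(m); a,b,e,f=roi; z[b:f,a:e]=m[b:f,a:e]; m=z
    m=cv2.morphologyEx(m,cv2.MORPH_CLOSE,np.ones((9,9)))
    k=max(cv2.findContours(m,0,1)[0],key=cv2.contourArea)
    P=ray(c,cv2.convexHull(k)[:,0],.016)[:,:2]
    k2=P; 
    (x,y),(w,h),a=cv2.fitEllipse(P.astype(np.float32)*1000)
    return c,hsv,np.array([x,y])/1000,(w,h)
E
python3 - <<'E'
from m import *
for n,roi,kn in(("top",(270,160,410,300),(345,252)),("side",(200,180,390,310),(268,252))):
    im=cv2.imread(f"pics/{n}.png")[...,::-1].copy()
    c,hsv,ctr,wh=tray(n,im,roi); print(n,ctr,wh)
    x0,y0=kn; w=cv2.inRange(hsv[y0-10:y0+10,x0-10:x0+10],(0,0,130),(180,70,255)); M=cv2.moments(w,True)
    k=ray(c,[(x0-10+M['m10']/M['m00'],y0-10+M['m01']/M['m00'])],.028)[0,:2]
    v=ctr-k; print("knob",k,np.hypot(*v),"yaw",np.arctan2(v[1],v[0]))
    a,b,e,f=roi; w=np.zeros(hsv.shape[:2],np.uint8); w[b:f,a:e]=cv2.inRange(hsv[b:f,a:e],(0,0,130),(180,70,255))
    N,L,S,C=cv2.connectedComponentsWithStats(w)
    for i in range(1,N):
        if S[i,4]>3: 
            p=ray(c,[C[i]],.035)[0,:2]-ctr; print(C[i].round(),S[i,4],np.hypot(*p).round(3),np.arctan2(p[1],p[0]).round(3))
E
```

```text
top [0.52354272 0.09575885] (274.5615539550781, 275.23052978515625)
knob [0.46881259 0.0709047 ] 0.06010920723214975 yaw 0.42627629916509124
[341. 186.] 33 0.111 0.015
[322. 187.] 40 0.113 0.448
[359. 190.] 40 0.114 -0.403
[306. 197.] 33 0.113 0.867
[296. 211.] 37 0.113 1.279
[345. 252.] 75 0.061 -2.724
side [0.52371259 0.09129047] (274.6505126953125, 288.3405456542969)
knob [0.46975324 0.06735418] 0.05903014300213324 yaw 0.4175178725969862
[217. 186.] 418 0.251 2.057
[293. 199.] 59 0.119 1.275
[315. 200.] 86 0.125 0.89
[333. 208.] 138 0.119 0.48
[350. 229.] 302 0.113 -0.171
[268. 252.] 136 0.063 -2.624
```

```bash
cat > plan.py <<'E'
from h import *
from scipy.spatial.transform import Rotation as Ro
C=np.array([.5236,.0955]); Y=.427
def pose(th,z,r=.115):
    y=np.array([np.cos(th),np.sin(th),0]); zz=np.array([0,0,-1.]); 
    return np.array([*(C+r*y[:2]),z]),np.c_[np.cross(y,zz),y,zz]
def rel(p,R,s=None):
    s=s or ctrl.read_state(); R0=np.array(s["tool_rot"])
    return np.r_[R0.T@(p-s["tool_pos"])*100,Ro.from_matrix(R0.T@R).as_rotvec(degrees=True)]
E
python3 - <<'E'
from plan import *
print(ctrl.tip_extent, rel(*pose(Y-.84-.33,.22)).round(2))
c=cam("top"); print(ray(c,[(215,258),(225,262)],.11), pose(Y+1.25,.05)[0])
E
```

```text
0.017 [-5.7560e+01 -3.2710e+01  2.8000e+00 -5.0000e-02  6.0000e-02  1.1528e+02]
[[0.41227565 0.37068249 0.11      ]
 [0.40593442 0.34599289 0.11      ]] [0.51140952 0.20985205 0.05      ]
```

Emit:
{"method": "move_arm", "body": {
  "steps": [
    [[-2,-1.2,0,0,0,6,0],[-6,-3.4,0,0,0,14,0],[-10,-5.7,0,0,0,22,0],[-14,-8,0,0,0,30,0],[-18,-10.2,0,0,0,38,0],[-22,-12.5,0.5,0,0,46,0],[-26,-14.8,0.5,0,0,54,0],[-30,-17,1,0,0,62,0],[-34,-19.3,1,0,0,70,0],[-38,-21.6,1.5,0,0,78,0],[-42,-23.9,1.5,0,0,86,0],[-46,-26.1,2,0,0,94,0],[-50,-28.4,2,0,0,102,0],[-53.5,-30.4,2.5,0,0,109,0],[-56,-31.8,2.8,0,0,113,0],[-57.5,-32.7,2.8,0,0,115.3,0],[-57.5,-32.7,2.8,0,0,115.3,0]]
  ]
}}

```text
clock: 2.22
tool_pos: [0.608, 0.0175, 0.2196]
tool_rot: [[0.677, 0.736, -0.001], [0.736, -0.677, 0.0], [-0.001, -0.001, -1.0]]
wrist_force: [0.0, -0.2, -0.1]
width: -0.001
grip_force: 0.0
```

```bash
python3 - <<'E'
from plan import *
c=cam("wrist"); im,d=ctrl.grab_frame("wrist")
v=im[...,::-1].copy()
for a in(-.84,-.42,0,.42,.84):
    p=np.r_[C+.115*np.array([np.cos(Y+a),np.sin(Y+a)]),.020]; u=proj(c,[p])[0]; print(u.round())
    if abs(u).max()<900: cv2.drawMarker(v,tuple(int(x) for x in u),(0,0,255),0,9)
k=proj(c,[np.r_[C-.06*np.array([np.cos(Y),np.sin(Y)]),.03]])[0];cv2.drawMarker(v,tuple(int(x) for x in k),(255,0,0),0,9)
cv2.imwrite("pics/w1.png",v); s=ctrl.read_state(); print(s["clock"],s["tool_pos"],s["q"],s["wrist_force"],s["width"],ctrl.tip_extent)
print(rel(*pose(Y-.84-.33,.0435)).round(2))
E
```

```text
[317. 148.]
[292. 107.]
[252.  78.]
[203.  68.]
[157.  80.]
2.275 [0.60761505 0.01822919 0.2198028 ] [-1.62559226e-01  5.18169398e-01  1.27177168e+00  1.19672475e-04
  1.35267467e+00  5.80310259e-01] [ 0.41087316  0.44217943 -0.05244977] 0.001695202611635946 0.017
[ 2.000e-02  1.000e-01  1.763e+01 -5.000e-02  3.000e-02  1.000e-02]
```

View pics/w1.png

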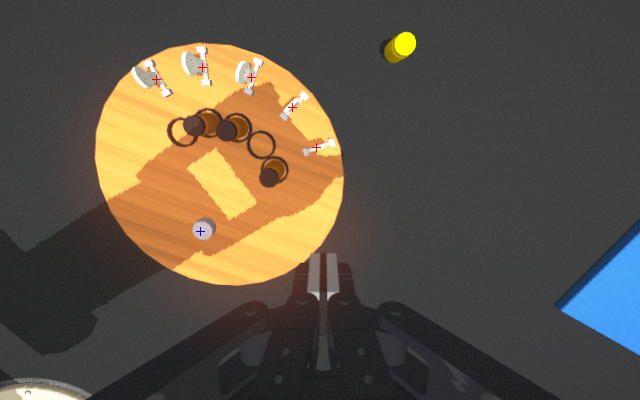

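The predicted pins (crosses) sit on the hinge bars within about 2 px. Flag 1 is at (318,148), flag 5 at (155,80) and the knob at (203,230). The three amber vials in the collars are at (193,125), (227,130) and (270,178), and the yellow vial at (400,47) is off the tray. Next I descend to just ahead of flag 1.

Emit:
{"method": "move_arm", "body": {
  "steps": [
    [[0,0.1,2,0,0,0,0],[0,0.1,4.5,0,0,0,0],[0,0.1,7,0,0,0,0],[0,0.1,9.5,0,0,0,0],[0,0.1,12,0,0,0,0],[0,0.1,14,0,0,0,0],[0,0.1,15.5,0,0,0,0],[0,0.1,16.5,0,0,0,0],[0,0.1,17.2,0,0,0,0],[0,0.1,17.6,0,0,0,0],[0,0.1,17.6,0,0,0,0],[0,0.1,17.6,0,0,0,0]]
  ]
}}

```text
clock: 3.78
tool_pos: [0.6089, 0.0174, 0.0447]
tool_rot: [[0.677, 0.736, 0.001], [0.736, -0.677, -0.0], [0.0, 0.001, -1.0]]
wrist_force: [-0.4, 0.5, 0.1]
width: 0.002
grip_force: 0.0
```

```bash
cat > seg.py <<'E'
import sys
from plan import *
a,b,n=map(float,sys.argv[1:4]); s=ctrl.read_state()
print(s["clock"],np.round(s["tool_pos"],4),np.round(s["wrist_force"],2))
for t in np.linspace(a,b,int(n)+1)[1:]: print(rel(*pose(Y+t,.0438),s).round(2).tolist())
E
python3 seg.py -1.17 -.33 20
```

```text
3.775 [0.6089 0.0174 0.0447] [-0.38  0.5   0.11]
[0.47, -0.07, 0.09, 0.04, -0.02, -2.43]
[0.95, -0.1, 0.09, 0.04, -0.02, -4.84]
[1.43, -0.15, 0.09, 0.04, -0.02, -7.24]
[1.91, -0.23, 0.09, 0.04, -0.02, -9.65]
[2.38, -0.32, 0.09, 0.04, -0.02, -12.05]
[2.85, -0.43, 0.09, 0.04, -0.02, -14.46]
[3.32, -0.56, 0.09, 0.04, -0.02, -16.87]
[3.78, -0.71, 0.09, 0.04, -0.02, -19.27]
[4.23, -0.88, 0.09, 0.04, -0.02, -21.68]
[4.67, -1.06, 0.09, 0.04, -0.01, -24.09]
[5.11, -1.27, 0.09, 0.04, -0.01, -26.49]
[5.54, -1.49, 0.09, 0.04, -0.01, -28.9]
[5.96, -1.74, 0.09, 0.04, -0.01, -31.31]
[6.36, -2.0, 0.09, 0.04, -0.01, -33.71]
[6.76, -2.27, 0.09, 0.04, -0.01, -36.12]
[7.14, -2.57, 0.09, 0.04, -0.01, -38.53]
[7.51, -2.87, 0.09, 0.04, -0.01, -40.93]
[7.87, -3.2, 0.09, 0.04, -0.01, -43.34]
[8.22, -3.54, 0.09, 0.04, -0.01, -45.74]
[8.55, -3.89, 0.09, 0.04, -0.01, -48.15]
```

Emit:
{"method": "move_arm", "body": {
  "steps": [
    [[0.47,-0.05,0,0,0,-2.4,0],[0.95,-0.1,0,0,0,-4.8,0],[1.43,-0.15,0,0,0,-7.2,0],[1.9,-0.23,0,0,0,-9.6,0],[2.38,-0.32,0,0,0,-12,0],[2.85,-0.43,0,0,0,-14.5,0],[3.32,-0.56,0,0,0,-16.9,0],[3.78,-0.71,0,0,0,-19.3,0],[4.23,-0.88,0,0,0,-21.7,0],[4.67,-1.06,0,0,0,-24.1,0],[5.11,-1.27,0,0,0,-26.5,0],[5.54,-1.5,0,0,0,-28.9,0],[5.96,-1.74,0,0,0,-31.3,0],[6.36,-2,0,0,0,-33.7,0],[6.76,-2.27,0,0,0,-36.1,0],[7.14,-2.57,0,0,0,-38.5,0],[7.51,-2.87,0,0,0,-40.9,0],[7.87,-3.2,0,0,0,-43.3,0],[8.22,-3.54,0,0,0,-45.7,0],[8.55,-3.89,0,0,0,-48.1,0]]
  ]
}}

```text
clock: 6.28
tool_pos: [0.6378, 0.1072, 0.0443]
tool_rot: [[-0.099, 0.995, 0.0], [0.995, 0.099, 0.0], [0.0, 0.0, -1.0]]
wrist_force: [-0.1, -0.6, 1.6]
width: 0.003
grip_force: 0.3
```

```bash
python3 seg.py -.33 .51 20; python3 - <<'E'
from h import *
a,_=ctrl.grab_frame("top");b,_=ctrl.grab_frame("side")
a=cv2.resize(a[150:310,260:420],(400,400),interpolation=2);b=cv2.resize(b[170:310,215:375],(400,400),interpolation=2)
cv2.imwrite("pics/mid.png",np.hstack([a,b])[...,::-1])
E
```

```text
6.275 [0.6378 0.1072 0.0443] [-0.07 -0.64  1.59]
[0.43, 0.01, 0.05, 0.01, -0.01, -2.3]
[0.91, -0.02, 0.05, 0.01, -0.01, -4.7]
[1.39, -0.07, 0.05, 0.01, -0.01, -7.11]
[1.87, -0.14, 0.05, 0.01, -0.01, -9.52]
[2.34, -0.23, 0.05, 0.01, -0.01, -11.92]
[2.81, -0.34, 0.05, 0.01, -0.01, -14.33]
[3.28, -0.47, 0.05, 0.01, -0.01, -16.74]
[3.74, -0.62, 0.05, 0.01, -0.01, -19.14]
[4.19, -0.79, 0.05, 0.01, -0.01, -21.55]
[4.64, -0.97, 0.05, 0.01, -0.01, -23.95]
[5.07, -1.18, 0.05, 0.01, -0.01, -26.36]
[5.5, -1.4, 0.06, 0.01, -0.01, -28.77]
[5.92, -1.64, 0.06, 0.01, -0.01, -31.17]
[6.33, -1.9, 0.06, 0.01, -0.01, -33.58]
[6.72, -2.18, 0.06, 0.01, -0.01, -35.99]
[7.11, -2.47, 0.06, 0.01, -0.01, -38.39]
[7.48, -2.78, 0.06, 0.01, -0.01, -40.8]
[7.84, -3.1, 0.06, 0.01, -0.01, -43.21]
[8.18, -3.44, 0.06, 0.01, -0.01, -45.61]
[8.52, -3.79, 0.06, 0.01, -0.01, -48.02]
```

View pics/mid.png

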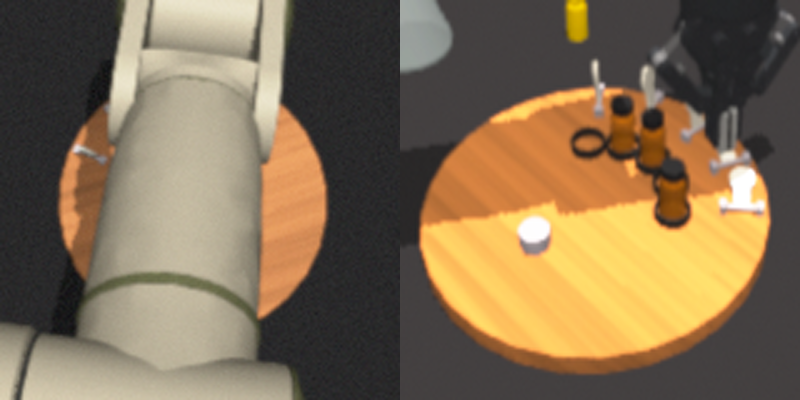

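The side crop (right half) shows flag 1 flat at (742,185), the finger over flag 2's plate at (728,150), and the vials and tray undisturbed. The wrist force is 1.6 N, so I carry on.

Emit:
{"method": "move_arm", "body": {
  "steps": [
    [[0.47,-0.01,0,0,0,-2.4,0],[0.95,-0.04,0,0,0,-4.8,0],[1.43,-0.09,0,0,0,-7.2,0],[1.9,-0.16,0,0,0,-9.6,0],[2.37,-0.25,0,0,0,-12,0],[2.84,-0.36,0,0,0,-14.4,0],[3.3,-0.5,0,0,0,-16.8,0],[3.76,-0.65,0,0,0,-19.2,0],[4.21,-0.82,0,0,0,-21.6,0],[4.65,-1,0,0,0,-24,0],[5.09,-1.2,0,0,0,-26.4,0],[5.52,-1.42,0,0,0,-28.8,0],[5.94,-1.66,0,0,0,-31.2,0],[6.34,-1.92,0,0,0,-33.6,0],[6.73,-2.2,0,0,0,-36,0],[7.12,-2.5,0,0,0,-38.4,0],[7.49,-2.8,0,0,0,-40.8,0],[7.85,-3.12,0,0,0,-43.2,0],[8.19,-3.46,0,0,0,-45.6,0],[8.52,-3.8,0,0,0,-48,0]]
  ]
}}

```text
clock: 8.88
tool_pos: [0.5915, 0.1881, 0.0443]
tool_rot: [[-0.806, 0.592, -0.0], [0.592, 0.806, 0.0], [0.0, -0.0, -1.0]]
wrist_force: [0.3, 0.6, 0.8]
width: 0.002
grip_force: 0.3
```

```bash
python3 seg.py .51 1.3 19
```

```text
8.875 [0.5915 0.1881 0.0443] [0.32 0.57 0.83]
[0.46, 0.0, 0.05, -0.0, -0.01, -2.4]
[0.94, -0.03, 0.05, -0.0, -0.01, -4.78]
[1.42, -0.08, 0.05, -0.0, -0.01, -7.16]
[1.89, -0.15, 0.05, -0.0, -0.01, -9.55]
[2.36, -0.23, 0.05, -0.0, -0.01, -11.93]
[2.82, -0.34, 0.05, -0.0, -0.01, -14.31]
[3.28, -0.47, 0.05, -0.0, -0.01, -16.69]
[3.74, -0.62, 0.05, -0.0, -0.01, -19.08]
[4.19, -0.78, 0.05, -0.0, -0.01, -21.46]
[4.63, -0.97, 0.05, -0.0, -0.01, -23.84]
[5.06, -1.17, 0.05, -0.0, -0.01, -26.22]
[5.49, -1.39, 0.05, -0.0, -0.01, -28.6]
[5.9, -1.63, 0.05, 0.0, -0.01, -30.99]
[6.31, -1.88, 0.05, 0.0, -0.01, -33.37]
[6.7, -2.15, 0.05, 0.0, -0.01, -35.75]
[7.08, -2.44, 0.05, 0.0, -0.01, -38.13]
[7.45, -2.74, 0.05, 0.0, -0.01, -40.52]
[7.81, -3.06, 0.05, 0.0, -0.01, -42.9]
[8.15, -3.39, 0.05, 0.0, -0.01, -45.28]
```

Emit:
{"method": "move_arm", "body": {
  "steps": [
    [[0.47,-0.01,0,0,0,-2.4,0],[0.95,-0.03,0,0,0,-4.8,0],[1.42,-0.08,0,0,0,-7.2,0],[1.89,-0.15,0,0,0,-9.6,0],[2.36,-0.23,0,0,0,-12,0],[2.82,-0.34,0,0,0,-14.3,0],[3.28,-0.47,0,0,0,-16.7,0],[3.74,-0.62,0,0,0,-19,0],[4.19,-0.78,0,0,0,-21.4,0],[4.63,-0.97,0,0,0,-23.8,0],[5.06,-1.17,0,0,0,-26.2,0],[5.49,-1.39,0,0,0,-28.6,0],[5.9,-1.63,0,0,0,-31,0],[6.31,-1.88,0,0,0,-33.4,0],[6.7,-2.15,0,0,0,-35.8,0],[7.08,-2.44,0,0,0,-38,0],[7.45,-2.74,0,0,0,-40.5,0],[7.81,-3.06,0,0,0,-43,0],[8.15,-3.4,0,0,0,-45.3,0],[8.15,-3.4,0,0,0,-45.3,0]]
  ]
}}

```text
clock: 11.38
tool_pos: [0.5057, 0.209, 0.0443]
tool_rot: [[-0.988, -0.154, -0.0], [-0.154, 0.988, -0.0], [0.001, -0.0, -1.0]]
wrist_force: [-0.3, -0.0, 0.6]
width: -0.003
grip_force: 0.0
```

Emit:
{"method": "move_arm", "body": {
  "steps": [
    [[0,0,-0.5,0,0,0,0],[0,0,-2,0,0,0,0],[0,0,-5,0,0,0,0],[0,0,-9,0,0,0,0],[0,0,-13,0,0,0,0],[0,0,-17,0,0,0,0],[2,-3,-20,0,0,0,0],[4,-6,-21,0,0,0,0],[6,-9,-21,0,0,0,0],[8,-12,-21,0,0,0,0],[10,-15,-21,0,0,0,0],[11,-16,-21,0,0,0,0],[11,-16,-21,0,0,0,0]]
  ]
}}

```text
clock: 13.0
tool_pos: [0.4219, 0.034, 0.255]
tool_rot: [[-0.988, -0.152, 0.001], [-0.152, 0.988, 0.0], [-0.001, -0.0, -1.0]]
wrist_force: [0.2, -0.6, 0.9]
width: 0.001
grip_force: 0.0
```

```bash
python3 - <<'E'
from m import *
a,_=ctrl.grab_frame("top");b,_=ctrl.grab_frame("side")
cv2.imwrite("pics/top2.png",a[...,::-1])
print(tray("top",a,(270,160,410,300))[2:],ctrl.read_state()["tool_pos"])
a=cv2.resize(a[160:300,270:410],(400,400),interpolation=2);b=cv2.resize(b[170:310,215:375],(400,400),interpolation=2)
cv2.imwrite("pics/end.png",np.hstack([a,b])[...,::-1])
E
```

```text
(array([0.52463361, 0.09643961]), (271.5133361816406, 275.17291259765625)) [0.42222922 0.03470369 0.25460257]
```

View pics/end.png

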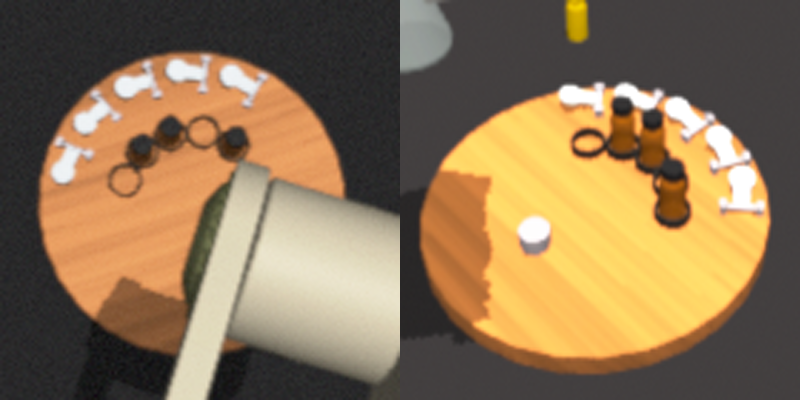

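All five flags are flat: heads at about (65,170) to (240,80) in the top crop and (580,97) to (740,185) in the side crop. The vials, flask and tray are where they were, and the arm is clear.

```bash
python3 -c "
from plant import ctrl
print(ctrl.close_job())"
```

```text
the job is handed in; nothing more can be done
None
```

I folded all five flags flat in order, from right to left, and handed the job in at about 13 s; the wrist force read at most 1.6 N when checked between strokes, and the tray, vials and flask look undisturbed in the final pictures.

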